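Dress the chocolate counter display

TASK

Set up the counter display. First take both boards from the rack and lean them side by side on the stand, upright way round, each with its foot blocked behind the foot lip and its back resting on the green back wall; only then lift every chocolate bar out of the mould and lay it flat along the narrow rail in front of the boards, centred across the rail and lengthwise along it. Leave the cups, loaves, ribbon and tape where they are; if a bar gets knocked off, put it back on the rail.

Things in the scene. Friction and masses are not known exactly. Their poses are not given: they have to be found in the camera images.
- stand: Fixed wooden display stand, mm. Origin on the table under the foot lip's rear face, mid-width; x points to its back, away from the robot, y along its 340 width, z up. Base plate 6 thick, x -140 to 68. Foot lip: bar along y, x -8 to 0, top z 18. Green back wall: front face x 48, 12 thick, top z 96. The narrow rail is in front of the lip.
- stand_rail (a point): Middle of the flat top of the stand's narrow rail, 40 mm above the table, at x -110 mm in the stand's frame; same axes as the stand. The rail is 22 mm wide (x) and 330 mm long (y).
- stand_back: The stand's green back wall, fixed to it, 340 wide, 90 tall. Origin: mid-width, bottom of its front face (x = 48, z = 6 in the stand's frame). Same axes as the stand. (mm)
- mould: Aluminium chocolate mould, fixed, 180 (x) x 190 (y) x 19 tall, origin at the centre of its underside. Four open cavities centred at x = +-42, y = +-46, each 68 (x) x 34 (y), 13 deep (floor at z = 6). Bars stand 15 proud of its top. (mm)
- rack: Grey board rack, fixed, 126 x 125. Origin: centre of its underside, on the table. Two slots centred at x = -35 and x = 35, each 16 wide, running along y, between fins whose top is at z = 45; slot floor at z = 5. Boards stand upright in the slots and are drawn straight up. (mm)
- board_slate_center (a point): Loose slate-black board with a pale wooden edge, 12 thick (its x) x 110 wide (its y) x 160 tall (its z), about 160 g; both faces alike. This point is its centre, half-way up. It starts upright in a slot of the rack. (mm)
- board_slate_foot (a point): Middle of the bottom face of that board, 80 below its centre along its z. (mm)
- board_oak_center (a point): Loose pale oak board with a dark edge, 12 thick (its x) x 110 wide (its y) x 160 tall (its z), about 160 g; both faces alike. This point is its centre, half-way up. It starts upright in a slot of the rack. (mm)
- board_oak_foot (a point): Middle of the bottom face of that board, 80 below its centre along its z. (mm)
- bar0_center (a point): Loose milk chocolate bar, rigid, 64 long (its x) x 30 wide (its y) x 28 tall (its z), about 70 g, may be absent. This point is its centre. It starts lying flat in a mould cavity, its x along the mould's x. (mm)
- bar1_center (a point): Loose dark chocolate bar, rigid, 64 long (its x) x 30 wide (its y) x 28 tall (its z), about 70 g, may be absent. This point is its centre. It starts lying flat in a mould cavity, its x along the mould's x. (mm)
- bar2_center (a point): Loose milk chocolate bar, rigid, 64 long (its x) x 30 wide (its y) x 28 tall (its z), about 70 g, may be absent. This point is its centre. It starts lying flat in a mould cavity, its x along the mould's x. (mm)
- bar3_center (a point): Loose dark chocolate bar, rigid, 64 long (its x) x 30 wide (its y) x 28 tall (its z), about 70 g, may be absent. This point is its centre. It starts lying flat in a mould cavity, its x along the mould's x. (mm)
- cup_a: Bystander, loose: red tartan paper cup, 92 tall, 72 across; origin at the centre of its underside. (mm)
- cup_b: Bystander, loose: red tartan paper cup, 92 tall, 72 across; origin at the centre of its underside. (mm)
- loaf_a: Bystander, loose: wrapped loaf, 160 x 80 x 55; origin at the centre of its underside. (mm)
- loaf_b: Bystander, loose: wrapped loaf, 160 x 80 x 55; origin at the centre of its underside. (mm)
- ribbon: Bystander, loose: yellow ribbon spool, 84 across, 50 tall; origin at the centre of its underside. (mm)
- tape: Bystander, loose: black tape dispenser, 140 x 60, 84 tall; origin at the centre of its underside. (mm)
Not all that is in view belongs to the job. What is shaped like the part that bears bar1_center but yellow is not meant.

How it is judged:
By the outcome, as a careful person would: the job done as asked, in the order asked, and still so for the second after the job is handed in, with the robot touching nothing.
Of bar0, bar1, bar2, bar3 only 3 to 4 are there at a start; the rules pass over those that are not, and their reading is None.
At some moment in a run one of bar0, bar1, bar2, bar3 may be knocked a few centimetres aside while the robot is not near it.
It also fails if it takes over 210 s, if anything falls off the work surface, if the arm or the gripper's body presses on something with over 40 N, if the wrist force passes 120 N, or if a joint passes its speed limit or range.

ROBOT

A 6-joint arm with a two-finger parallel gripper is mounted at the origin on the work surface. World frame = base frame: x ahead of the robot, y to its left, z up, the work surface at z = 0. Lengths are in mm, angles in rad, forces in N, time in s.
With the tool pointing down it reaches from about 300 to 775 mm from the base axis. Payload 14.6 kg.
Tool frame: the origin (TCP) lies at the very end of the fingers, on their centre line; the grasp point (between the pads) lies 19 mm behind it (grip_point_offset is the distance from the TCP to the grasp point, in mm); z points along the fingers, y is the line along which they close (so a half turn about z gives the same grasp; the last joint's range is limited). The gripper opens to 94 mm and grips with 3 to 60 N. Pads are 16 mm wide; open, the fingers measure 119 mm over their backs; the gripper's body (75 mm by 177 mm) begins 78 mm behind the grasp point.
Start: joints at [-1.262, 0.3, 1.521, -0, 1.321, -0.067], TCP at [201.852, -511.61, 177.546] pointing down, gripper open.
Joint ranges: [-3.03, 3.03], [-0.79, 2.21], [0.23, 2.52], [-1.04, 4.18], [0, 3.07], [-2.55, 2.55]. Speed limits (rad/s): [2.22, 2.22, 2.57, 3.14, 3.14, 3.14].

INTERFACE

Orientations are given as [roll, pitch, yaw] about the fixed x, y, z axes, in that order (R = Rz(yaw) Ry(pitch) Rx(roll)).
In Python, from cell import read_state, camera, camera_info, sign_off, grip_point_offset gives the robot as it stands.
- The arm moves only by the shell command python3 -m handwheel 'ROWS' [FORCE]. ROWS is text: rows parted by semicolons, each of 5 numbers parted by spaces: the shift along the world's x, y, z in units of 40 mm (1.0 is 40 mm), then the turn about the world's z in units of 5 degrees (1.0 is 5 degrees), then the closure, from 0 (fully open) to 1 (shut). In form: dx dy dz yaw gripper; .... A call has 1 to 12 rows; each row shifts and turns the commanded pose from where the row before left it; what a row does not reach is not made up. A row lasts 1/12 s, in which the tool goes at most 41.7 mm and 7.16 degrees, less where a joint would pass 70% of its speed; a pose out of reach is approached as far as the arm can. A call is refused whole if a number of a shift passes 1 or a number of a turn 1, either way. A call with a gripper value outside its range is refused whole. The fingers move at their own pace and stop on an object; FORCE is the grip in N (left out, the last holds). Time passes only in rows, so rows that do not move let the fingers close. It gives the time, the measured TCP pose, the force, the opening and the grip force at its end, in the units of the state.
- read_state(): the state, without advancing time (a new reading comes with each control period).
- camera(name): name is "scene" or "top" or "wrist"; returns (picture, depth): 400x640x3 uint8, red, green, blue; 400x640 float32, mm along the optical axis (not along the pixel's ray), 0 where there is no reading.
- camera_info(name): a dict with "intrinsics" (3x3 intrinsics, pixels), "world_from_camera" (4x4, takes a point from camera to world coordinates). Camera axes: x right, y down, z forward; pixel columns grow to the right and rows downward; lengths in mm; the calibration is good to about 2 mm. A picture is of the moment at which its call begins: read the wrist's pose just before it. camera_info takes no time and is no camera call; for the wrist camera it gives the pose at the moment of the call.
- sign_off(): hands the job in; it is judged then, once.
The state is a dict: "clock": time; "joints": joint angles; "qd": joint speeds; "effort": joint torques, N m; "eef_pos": TCP position; "eef_rot": TCP orientation; "wrist_force": force on the tool from outside, world axes, zero at the start; "moment": the same for the moment, N m; "finger_gap": finger opening in mm; "finger_force": force on a finger pad.
Only numpy, scipy, OpenCV 4.12 (cv2) and the standard library are available. Lean on these libraries where they do the work, as an engineer would, in place of code of your own. Each camera call takes 0.05 s, during which the arm holds its last target. There are 200 camera calls.

## Working session

There is one attempt and no reset: what is moved stays moved. The work goes in short steps, Python scripts to look and compute and a shell command to move; the robot and the scene stay as the last step left them, time stands still between calls to the robot, and variables do not carry over. Pictures are saved under pics/ and viewed, at most 14 in all, crops included, and the job is handed in when it is done.

```bash
mkdir -p pics; ls; cat > h.py <<'E'
import numpy as np, cv2
from cell import *
def snap(name,save=None):
    i=camera_info(name); p,d=camera(name)
    if save: cv2.imwrite('pics/'+save+'.png',p[:,:,::-1])
    return p,d,np.array(i['intrinsics']),np.array(i['world_from_camera'])
def cloud(d,K,T):
    v,u=np.mgrid[:d.shape[0],:d.shape[1]]
    P=np.stack([(u-K[0,2])/K[0,0]*d,(v-K[1,2])/K[1,1]*d,d],-1)
    return P@T[:3,:3].T+T[:3,3]
E
python3 - <<'E'
from h import *
print(read_state(),grip_point_offset)
for n in('scene','top'):
    p,d,K,T=snap(n,n+'0'); np.savez(n+'0.npz',p=p,d=d,K=K,T=T); print(n,K,T.round(3))
E
```

```text
pics
{'clock': 0.0, 'joints': array([-1.26163936e+00,  3.00475682e-01,  1.52158470e+00, -2.08990547e-05,
        1.32070066e+00, -6.66303605e-02]), 'qd': array([ 0.00164271, -0.00060735, -0.00065302,  0.00168325, -0.00019725,
        0.00151245]), 'effort': array([-4.24727159e-04, -5.31798720e+01, -3.52741921e+01,  7.07237399e-02,
        2.42736196e-02, -1.09126056e-04]), 'eef_pos': array([ 201.73803483, -511.34547069,  176.98230596]), 'eef_rot': array([-3.14042551e+00, -5.75947025e-05,  3.75792474e-01]), 'wrist_force': array([ 0.71851359,  0.41099568, -0.62328537]), 'moment': array([-0.01909691,  0.02168993,  0.04417206]), 'finger_force': 0.0, 'finger_gap': 93.82264413710035} 18.8
scene [[513.52278335   0.         321.38396161]
 [  0.         513.52278335 200.2654665 ]
 [  0.           0.           1.        ]] [[ 7.590000e-01  4.500000e-01 -4.710000e-01  1.131874e+03]
 [ 6.520000e-01 -5.350000e-01  5.380000e-01 -7.644810e+02]
 [-1.000000e-02 -7.150000e-01 -6.990000e-01  1.015578e+03]
 [ 0.000000e+00  0.000000e+00  0.000000e+00  1.000000e+00]]
top [[365.96834497   0.         320.06467505]
 [  0.         365.96834497 195.38213883]
 [  0.           0.           1.        ]] [[-8.00000e-03 -9.99000e-01  5.40000e-02  4.52273e+02]
 [-1.00000e+00  6.00000e-03 -3.00000e-02 -3.96010e+01]
 [ 2.90000e-02 -5.40000e-02 -9.98000e-01  9.69141e+02]
 [ 0.00000e+00  0.00000e+00  0.00000e+00  1.00000e+00]]
```

View pics/top0.png

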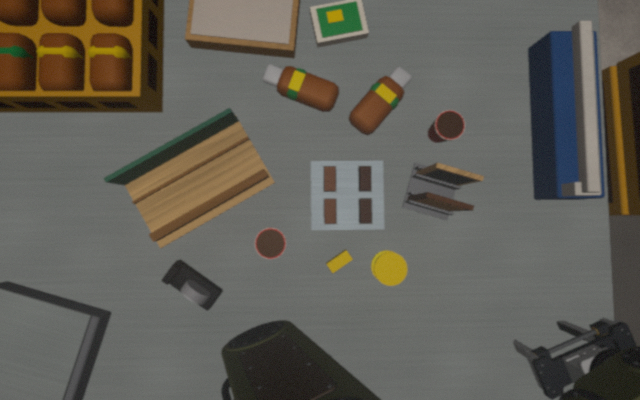

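View pics/scene0.png

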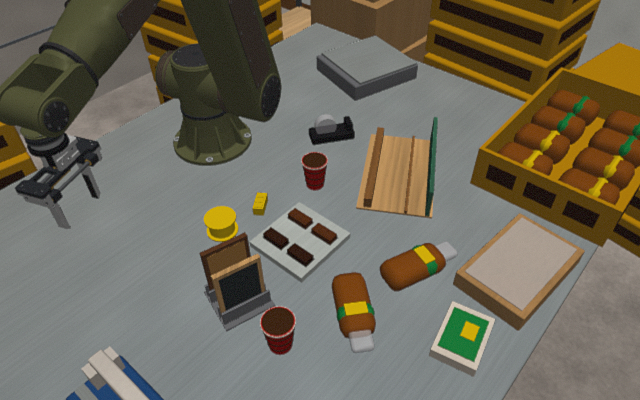

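Top view: the stand is at (190,180), with the green wall from (108,180) to (232,113) and the rail from (160,240) to (270,182). The mould is at (348,195) with four bars: two milk on the left at (330,178) and (330,210), two dark on the right at (365,178) and (365,210). The rack is at (437,192). The pale-edged slate board is at (452,173) and the dark-edged oak board at (442,203). Lookalikes are the yellow bar at (340,261) (a decoy), the tray at (243,25), and the green card box at (338,20).

```bash
python3 - <<'E'
from h import *
z=np.load('top0.npz');p,d,K,T=[z[k] for k in('p','d','K','T')];C=cloud(d,K,T)
hsv=cv2.cvtColor(p,cv2.COLOR_RGB2HSV)
print('table z',np.median(C[300:320,50:70,2]) , np.median(C[250:260,480:500,2]))
def rect(m,name):
    P=C[m];P=P[np.abs(P[:,2]-np.median(P[:,2]))<12]
    r=cv2.minAreaRect(P[:,:2].astype(np.float32)); print(name,len(P),'z',np.percentile(P[:,2],[5,50,95]).round(1),'c',np.round(r[0],1),'s',np.round(r[1],1),'a',round(r[2],2)); return P
def roi(m,x0,y0,x1,y1):
    o=np.zeros_like(m);o[y0:y1,x0:x1]=m[y0:y1,x0:x1];return o
Z=C[...,2]; 
# wall top
rect(roi((Z>85)&(Z<108),95,100,260,250),'wall top')
rect(roi((Z>34)&(Z<46),95,100,280,250),'rail top?')
rect(roi((Z>12)&(Z<24),120,110,280,250),'lip?')
rect(roi((Z>14)&(Z<40),300,150,395,240),'mould')
for n,(u,v) in dict(b1=(330,178),b2=(365,178),b3=(330,210),b4=(365,210)).items():
    rect(roi((Z>28)&(Z<40),u-15,v-18,u+15,v+18),n)
rect(roi((Z>150)&(Z<180),400,150,490,190),'slate top');rect(roi((Z>150)&(Z<180),400,190,490,225),'oak top')
rect(roi((Z>38)&(Z<50),395,150,490,225),'fins')
s=np.hstack([cv2.resize(p[150:230,300:395],None,fx=4,fy=4),cv2.resize(p[150:230,400:490],None,fx=4,fy=4)])
cv2.imwrite('pics/crop1.png',s[:,:,::-1])
E
```

```text
table z 74.55361384523513 -0.10269286684615508
wall top 1150 z [86.9 95.3 99.5] c [551.6 274.4] s [415.4 336.6] a 9.52
rail top? 1509 z [35.9 39.8 43.5] c [630.4 299.7] s [368.4 337.7] a 29.52
lip? 810 z [13.1 18.  22.4] c [619.9 291.2] s [345.2 339.1] a 28.92
mould 3818 z [16.3 19.1 22.5] c [ 504.8 -139.7] s [190.9 178.6] a 89.71
b1 279 z [31.5 34.4 37.2] c [547.7 -92.1] s [28.5 62.7] a 89.5
b2 295 z [31.6 34.4 37.3] c [ 547.2 -184.9] s [29.1 62.8] a 88.94
b3 294 z [31.7 34.7 37.5] c [462.8 -93.9] s [28.6 61.5] a 89.51
b4 291 z [30.7 34.5 37. ] c [ 462.2 -184.7] s [63.1 29.8] a 2.67
slate top 323 z [155.4 164.4 166.9] c [ 547.1 -376.3] s [110.   13.1] a 73.49
oak top 313 z [154.3 164.5 166.8] c [ 481.6 -352.2] s [109.9  12.8] a 73.03
fins 353 z [39.7 44.5 48.3] c [ 514.5 -364. ] s [120.7  98.2] a 72.96
```

View pics/crop1.png

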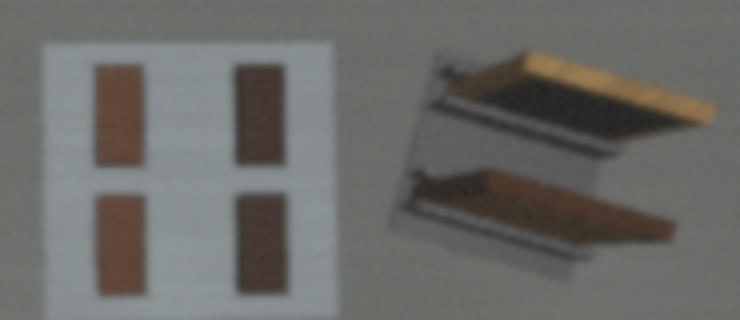

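The crop confirms it: the left two bars are milk and the right two are dark. The pale-edged slate board is the rear one and the dark-edged oak board the front one. Next I'll measure the stand more tightly.

```bash
python3 - <<'E'
from h import *
z=np.load('top0.npz');p,d,K,T=[z[k] for k in('p','d','K','T')];C=cloud(d,K,T);Z=C[...,2]
poly=np.zeros(Z.shape,np.uint8);cv2.fillPoly(poly,[np.array([[100,182],[232,104],[280,182],[158,252]])],1)
def comp(lo,hi):
    m=((Z>lo)&(Z<hi)&(poly>0)).astype(np.uint8)
    n,l,s,_=cv2.connectedComponentsWithStats(m); k=1+np.argmax(s[1:,4]); P=C[l==k]
    r=cv2.minAreaRect(P[:,:2].astype(np.float32)); c=P[:,:2].mean(0);w,v=np.linalg.eigh(np.cov((P[:,:2]-c).T)); e=v[:,1]*np.sign(v[1,1])
    q=(P[:,:2]-c)@v[:,0]; 
    print(lo,hi,len(P),'c',c.round(1),'rect',np.round(r[0],1),np.round(r[1],1),round(r[2],2),'axis deg',np.degrees(np.arctan2(e[1],e[0])).round(2),'zmed',np.median(P[:,2]).round(1),'width5-95',np.ptp(np.percentile(q,[3,97])).round(1))
comp(88,104);comp(34,46);comp(13,24);comp(2,10)
E
```

```text
88 104 816 c [624.6 289.9] rect [623.1 294.4] [ 13.7 339.2] 30.04 axis deg 120.17 zmed 95.7 width5-95 11.8
34 46 1194 c [480.1 214.4] rect [481.2 213.4] [ 22.8 330.7] 29.82 axis deg 119.85 zmed 39.9 width5-95 21.2
13 24 466 c [571.7 267.4] rect [573.  265.7] [  9.2 338.4] 29.91 axis deg 119.86 zmed 18.0 width5-95 8.1
2 10 5293 c [519.2 235.7] rect [511.4 230.8] [143.5 363.1] 29.31 axis deg 119.54 zmed 6.1 width5-95 128.0
```

```bash
python3 -m handwheel '.72 .28 .35 .87 0; .72 .28 .35 .87 0; .72 .28 .3 .87 0; .72 .28 0 .87 0.5; .72 .28 0 .87 0.5; .72 .28 0 .87 0.5; .72 .28 0 .87 0.5; .72 .28 0 .87 0.5; .72 .28 0 .87 0.5; .72 .28 0 .87 0.5; .72 .28 0 .87 0.5; .72 .28 0 .87 0.5'; python3 -m handwheel '0 0 0 0 .5; 0 0 0 0 .5'
python3 - <<'E'
from h import *
print(read_state()['joints'])
p,d,K,T=snap('wrist','w1');C=cloud(d,K,T);Z=C[...,2]
for nm,m in dict(a=(Z>155)&(Z<172)).items():
    n,l,s,c=cv2.connectedComponentsWithStats(m.astype(np.uint8))
    for k in range(1,n):
        if s[k,4]>150:
            P=C[l==k];r=cv2.minAreaRect(P[:,:2].astype(np.float32));print(c[k].round(),s[k,4],np.round(r[0],1),np.round(r[1],1),round(r[2],1),P[:,2].mean())
E
```

```text
clock: 1.1
eef_pos: [548.7, -376.3, 217.1]
eef_rot: [-3.141, -0.0, 1.291]
wrist_force: [0.3, -1.1, 0.7]
finger_gap: 47.2
finger_force: 0.0
clock: 1.27
eef_pos: [548.2, -376.3, 216.5]
eef_rot: [-3.14, -0.0, 1.289]
wrist_force: [-0.8, -0.2, -0.4]
finger_gap: 47.3
finger_force: 0.0
[-6.56555991e-01  5.46098678e-01  1.08707743e+00 -8.05010261e-05
  1.50993089e+00 -3.74337589e-01]
[240. 195.] 2033 [ 482.8 -350.7] [109.3  13.4] 73.6 164.75123762434268
[320. 202.] 1748 [ 548.4 -374.5] [109.9  12.9] 73.6 165.43468976990417
```

View pics/w1.png

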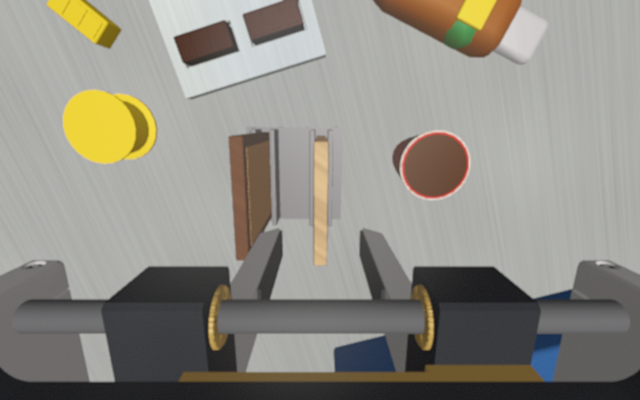

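The wrist view shows the slate board's pale top at (320,200), centred between the fingers, with oak at (240,195) clear of the left finger. Descending to grasp.

```bash
python3 -m handwheel '0 0 -.8 0 .5; 0 0 -.8 0 .5; 0 0 -.8 -.07 .5; 0 0 0 0 .5; 0 0 0 0 1; 0 0 0 0 1; 0 0 0 0 1; 0 0 0 0 1; 0 0 0 0 1; 0 0 0 0 1' 25; python3 -m handwheel '0 0 .2 0 1; 0 0 .5 0 1; 0 0 .8 0 1; 0 0 .8 0 1; 0 0 .8 0 1; 0 0 .4 0 1; 0 0 0 0 1'
```

```text
clock: 2.15
eef_pos: [547.7, -377.4, 122.5]
eef_rot: [3.14, 0.001, 1.281]
wrist_force: [-0.3, 0.2, 3.5]
finger_gap: 11.8
finger_force: 25.0
clock: 2.73
eef_pos: [548.2, -377.7, 266.6]
eef_rot: [3.135, 0.002, 1.281]
wrist_force: [-0.3, -0.4, -0.7]
finger_gap: 11.4
finger_force: 25.0
```

```bash
python3 -m handwheel '.08 .3 0 .55 1; .08 .6 0 .55 1; .08 .8 0 .55 1; .08 .8 0 .55 1; .08 .8 0 .55 1; .08 .8 0 .55 1; .08 .8 0 .55 1; .08 .8 0 .55 1; .08 .8 0 .55 1; .08 .8 0 .55 1; .08 .8 0 .55 1; .08 .8 0 .55 1'; python3 -m handwheel '.08 .8 0 .3 1; .08 .8 0 .3 1; .08 .8 0 .3 1; .08 .8 0 .3 1; .08 .8 0 .3 1; .08 .8 0 .3 1; .08 .6 0 .3 1; .08 .4 0 .3 1; .08 .27 0 .3 1; 0 0 0 0 1; 0 0 0 0 1; 0 0 0 0 1'
cat > w.py <<'E'
from h import *
import sys
O=np.array([576.4,267.8]);a=np.radians(30);R=np.array([[np.cos(a),np.sin(a)],[-np.sin(a),np.cos(a)]])
s=read_state();print('tool stand',(R@(s['eef_pos'][:2]-O)).round(1),s['eef_pos'][2].round(1),'yaw',np.degrees(s['eef_rot'][2]).round(1))
name,save=sys.argv[1:3]
p,d,K,T=snap(name,save);C=cloud(d,K,T);S=C.copy();S[...,:2]=(C[...,:2]-O)@R.T
np.savez(save+'.npz',p=p,d=d,C=C,S=S)
E
python3 w.py wrist w2
```

```text
clock: 3.73
eef_pos: [585.3, -19.6, 260.1]
eef_rot: [-3.14, -0.001, 1.859]
wrist_force: [1.3, 0.5, -1.4]
finger_gap: 11.4
finger_force: 25.0
clock: 4.73
eef_pos: [614.7, 220.5, 261.2]
eef_rot: [-3.141, 0.0, 2.091]
wrist_force: [0.2, -0.0, -1.6]
finger_gap: 12.2
finger_force: 25.0
tool stand [  9.5 -60.1] 261.2 yaw 119.8
```

View pics/w2.png

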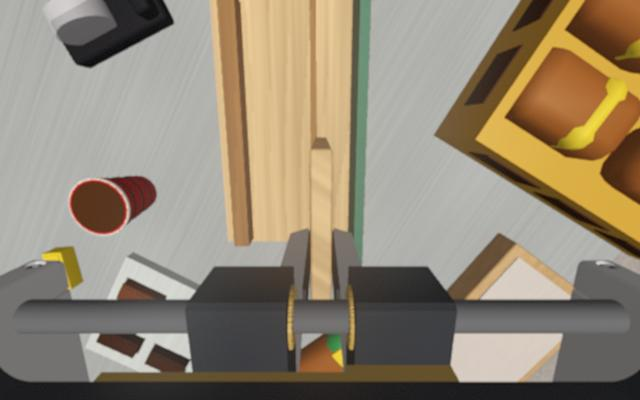

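The wrist view shows the slate board held at (320,200), with the lip at about column 313, the wall at about column 360 and the rail at about column 230. I'll check the numbers in the stand frame.

```bash
cat > chk.py <<'E'
import numpy as np
S=np.load('w2.npz')['S'];x,y,z=S[...,0],S[...,1],S[...,2]
for n,lo,hi in(('wall',92,100),('rail',37,43),('lip',15,21),('held',225,320)):
    m=(z>lo)&(z<hi)&(abs(x)<150)&(y<180)&(y>-180)
    print(n,m.sum(),'x',np.percentile(x[m],[5,50,95]).round(1),'y',np.percentile(y[m],[2,98]).round(1),'z',np.median(z[m]).round(1))
m=(z>225)&(z<320)&(abs(x-10)<12)
for y0 in range(-60,10,10):
    k=m&(y>y0)&(y<y0+10)
    if k.sum()>10: print(y0,k.sum(),np.percentile(x[k],[5,95]).round(1),np.median(z[k]).round(1))
E
python3 chk.py
```

```text
wall 2685 x [51.1 56.7 62.1] y [-143.6  133.9] z 96.8
rail 4270 x [-116.7 -106.3  -96.2] y [-155.2  152.8] z 40.8
lip 1155 x [-96.4  -1.8  50.7] y [-127.2  160.9] z 18.7
held 4143 x [-1.1  9.4 20.2] y [-87.3  -2.2] z 304.5
-60 772 [-0.7 20.8] 304.9
-50 376 [ 4.2 14.9] 304.4
-40 385 [ 4.3 14.8] 304.4
-30 395 [ 4.5 14.8] 304.5
-20 417 [ 4.4 15.2] 304.4
-10 464 [ 4.6 14.7] 304.0
```

```bash
python3 -m handwheel '.1 -.03 0 0.04 1; 0 0 -.5 0 1; 0 0 -.6 0 1; 0 0 -.6 0 1; 0 0 -.6 0 1; 0 0 -.5 0 1; 0 0 -.3 0 1; 0 0 0 0 1; 0 0 0 0 1'; python3 -m handwheel '0 0 -.1 0 1; 0 0 -.1 0 1; 0 0 -.05 0 1; 0 0 -.05 0 1; 0 0 0 0 1'
```

```text
clock: 5.53
eef_pos: [618.9, 220.0, 138.1]
eef_rot: [3.141, 0.0, 2.095]
wrist_force: [0.1, 0.0, -1.1]
finger_gap: 11.9
finger_force: 25.0
clock: 5.95
eef_pos: [618.6, 220.4, 125.3]
eef_rot: [-3.141, -0.0, 2.096]
wrist_force: [0.1, -0.5, -2.1]
finger_gap: 11.6
finger_force: 25.0
```

```bash
python3 -m handwheel '0 0 -.03 0 1; 0 0 -.03 0 1; 0 0 0 0 1'; python3 -m handwheel '0 0 -.02 0 1; 0 0 -.02 0 1; 0 0 0 0 1'
```

```text
clock: 6.2
eef_pos: [618.9, 220.5, 123.5]
eef_rot: [3.141, 0.0, 2.096]
wrist_force: [-0.7, -0.1, 0.7]
finger_gap: 11.9
finger_force: 25.0
clock: 6.45
eef_pos: [619.4, 220.8, 123.5]
eef_rot: [3.139, 0.001, 2.096]
wrist_force: [-1.5, -1.0, 10.9]
finger_gap: 12.1
finger_force: 25.0
```

```bash
python3 -m handwheel '0 0 .05 0 .6; 0 0 0 0 .6; 0 0 0 0 .6; 0 0 0 0 .6; .108 .0625 0 0 .6; .108 .0625 0 0 .6; .108 .0625 0 0 .6; .108 .0625 0 0 .6; .108 .0625 0 0 .6; .108 .0625 0 0 .6; 0 0 0 0 .6' 20; python3 w.py wrist w3;python3 -m handwheel '.108 .0625 0 0 .6; .108 .0625 0 0 .6; 0 0 0 0 .6'
```

```text
clock: 7.37
eef_pos: [645.2, 235.8, 123.2]
eef_rot: [-3.142, -0.0, 2.096]
wrist_force: [-0.2, -0.7, -0.2]
finger_gap: 37.5
finger_force: 0.0
tool stand [ 43.6 -62.1] 123.2 yaw 120.1
clock: 7.67
eef_pos: [653.7, 240.7, 123.5]
eef_rot: [3.141, 0.0, 2.096]
wrist_force: [0.7, 0.1, 0.6]
finger_gap: 37.6
finger_force: 0.0
```

View pics/w3.png

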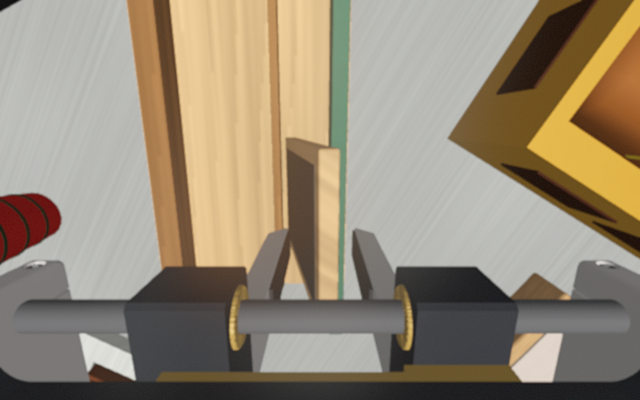

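The slate board at (320,210) already leans back against the green wall. I'll press gently so its foot seats against the lip.

```bash
python3 -m handwheel '.065 .0375 0 0 .6; .065 .0375 0 0 .6; .04 .025 0 0 .6; 0 0 0 0 .6'; python3 w.py scene s1; python3 -m handwheel '.04 .025 0 0 .6; .04 .025 0 0 .6;  0 0 0 0 .6'
```

```text
clock: 8.0
eef_pos: [660.2, 244.5, 123.4]
eef_rot: [-3.142, -0.0, 2.096]
wrist_force: [0.0, 0.1, -0.2]
finger_gap: 37.8
finger_force: 0.0
tool stand [ 61.  -62.1] 123.4 yaw 120.1
clock: 8.3
eef_pos: [663.4, 246.5, 123.6]
eef_rot: [3.141, -0.0, 2.096]
wrist_force: [0.3, 0.4, 0.5]
finger_gap: 37.4
finger_force: 0.0
```

```bash
python3 - <<'E'
import cv2;p=cv2.imread('pics/s1.png');cv2.imwrite('pics/s1c.png',cv2.resize(p[90:240,300:480],None,fx=4,fy=4))
E
```

```text
(no output)
```

View pics/s1c.png

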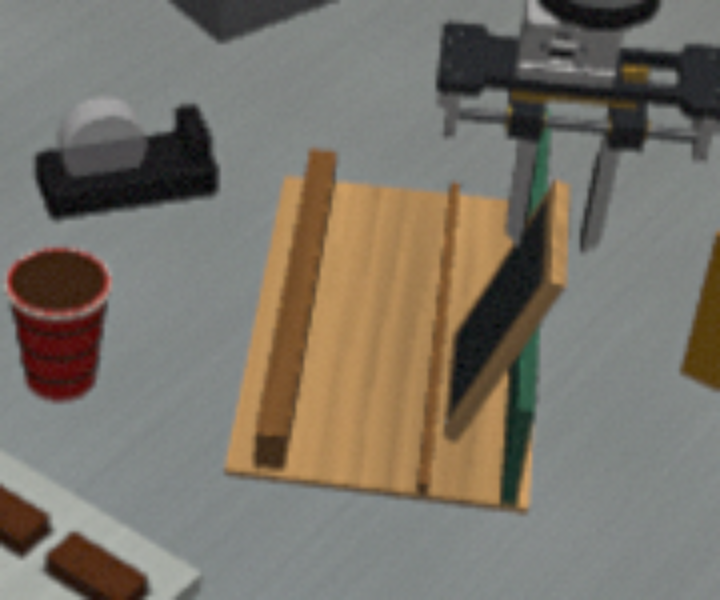

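The scene crop shows the slate board leaning on the wall, with its foot just behind the lip (crop 450,420). I'll measure the tilt.

```bash
cat > tilt.py <<'E'
from h import *
import sys
S=np.load(sys.argv[1])['S'];x,y,z=S[...,0],S[...,1],S[...,2]
y0,y1=float(sys.argv[2]),float(sys.argv[3])
m=(y>y0)&(y<y1)&(x>-2)&(x<90)&(z>25)&(z<145)
lo=[]
for h in range(25,145,10):
    k=m&(z>=h)&(z<h+10)
    if k.sum()>8: xm=np.median(x[k]); lo.append((xm,np.median(z[k]),k.sum()))
lo=np.array(lo);print(lo.round(1).tolist())
f=np.polyfit(lo[:,1],lo[:,0],1,w=lo[:,2]**.5);print('tilt',np.degrees(np.arctan(f[0])),'x at z10',np.polyval(f,10),'ysp',np.percentile(y[m],[1,99]))
E
python3 tilt.py s1.npz -110 -75; sed -i 's/^S=.*/&/' tilt.py; python3 w.py top t1; python3 tilt.py t1.npz -110 -10
```

```text
[[15.4, 30.6, 15.0], [18.3, 38.1, 14.0], [21.9, 51.3, 17.0], [26.3, 59.7, 19.0], [29.3, 71.8, 15.0], [32.3, 80.2, 14.0], [35.7, 88.3, 13.0], [40.5, 98.4, 27.0], [42.4, 109.7, 16.0], [46.1, 120.7, 12.0], [49.6, 128.5, 12.0], [52.8, 137.4, 12.0]]
tilt 19.263213645655725 x at z10 8.253296981213845 ysp [-109.89758946  -76.01793635]
tool stand [ 64.7 -61.9] 123.6 yaw 120.1
[[12.0, 29.3, 94.0], [15.5, 39.4, 101.0], [19.0, 50.1, 109.0], [22.7, 60.5, 106.0], [26.1, 69.6, 110.0], [29.6, 80.2, 117.0], [33.0, 89.7, 109.0], [36.6, 100.7, 48.0], [40.4, 110.6, 44.0], [43.8, 120.3, 45.0], [47.0, 130.2, 48.0], [50.6, 139.7, 51.0]]
tilt 19.236176930946627 x at z10 5.173940114356094 ysp [-109.35413158  -11.87105356]
```

```bash
python3 -m handwheel '.022 .0125 0 0 .6; .022 .0125 0 0 .6;  0 0 0 0 .6;0 0 0 0 .6'; python3 w.py top t2; python3 tilt.py t2.npz -110 -10
```

```text
clock: 8.68
eef_pos: [665.0, 247.4, 123.5]
eef_rot: [-3.142, -0.0, 2.096]
wrist_force: [-0.1, -0.6, -1.4]
finger_gap: 37.7
finger_force: 0.0
tool stand [ 66.5 -62. ] 123.5 yaw 120.1
[[12.0, 29.6, 99.0], [15.5, 40.2, 99.0], [19.2, 49.9, 105.0], [22.6, 59.6, 105.0], [26.2, 70.1, 118.0], [29.7, 80.2, 109.0], [33.3, 90.3, 122.0], [36.2, 98.8, 57.0], [40.2, 110.0, 43.0], [43.5, 120.5, 44.0], [47.1, 129.8, 49.0], [50.4, 140.2, 50.0]]
tilt 19.22709410535117 x at z10 5.209000349306095 ysp [-109.31732274  -11.50828782]
```

```bash
python3 -m handwheel '.022 .0125 0 0 .6; .022 .0125 0 0 .6;  0 0 0 0 .6;0 0 0 0 .6'; python3 -m handwheel '.022 .0125 0 0 .6; 0 0 0 0 .6;0 0 0 0 .6'; python3 w.py top t2; python3 tilt.py t2.npz -110 -10
```

```text
clock: 9.07
eef_pos: [666.8, 248.4, 123.5]
eef_rot: [-3.142, -0.0, 2.096]
wrist_force: [-1.1, 0.7, 0.6]
finger_gap: 37.8
finger_force: 0.0
clock: 9.32
eef_pos: [667.6, 248.9, 123.5]
eef_rot: [-3.142, -0.0, 2.096]
wrist_force: [0.0, 0.1, 0.4]
finger_gap: 37.6
finger_force: 0.0
tool stand [ 69.6 -62. ] 123.5 yaw 120.1
[[11.8, 29.6, 101.0], [15.3, 39.8, 105.0], [19.0, 50.9, 110.0], [22.6, 60.1, 93.0], [25.9, 69.2, 115.0], [29.4, 80.7, 118.0], [33.0, 90.0, 115.0], [36.1, 99.0, 99.0], [40.1, 109.8, 45.0], [43.6, 119.3, 43.0], [47.0, 129.7, 45.0], [50.8, 139.4, 49.0]]
tilt 19.496304066176904 x at z10 4.713858495876499 ysp [-109.19072163  -11.51313952]
```

Just starting to move; a few more millimetres.

```bash
python3 -m handwheel '.022 .0125 0 0 .6; 0 0 0 0 .6;0 0 0 0 .6';  python3 -m handwheel '.022 .0125 0 0 .6; 0 0 0 0 .6;0 0 0 0 .6'; python3 w.py top t2; python3 tilt.py t2.npz -110 -10
```

```text
clock: 9.62
eef_pos: [668.5, 249.4, 123.5]
eef_rot: [-3.142, -0.0, 2.096]
wrist_force: [-0.3, 0.8, 0.0]
finger_gap: 37.6
finger_force: 0.0
clock: 9.87
eef_pos: [669.4, 249.9, 123.5]
eef_rot: [-3.142, -0.0, 2.096]
wrist_force: [-0.2, 0.2, 0.8]
finger_gap: 37.5
finger_force: 0.0
tool stand [ 71.6 -62. ] 123.5 yaw 120.1
[[12.0, 30.5, 99.0], [15.5, 40.2, 101.0], [18.9, 50.4, 103.0], [22.5, 60.3, 108.0], [26.3, 69.8, 114.0], [29.7, 79.5, 105.0], [33.0, 89.2, 121.0], [36.4, 99.8, 117.0], [39.8, 108.0, 58.0], [43.6, 120.6, 43.0], [47.5, 130.4, 45.0], [50.6, 139.8, 44.0]]
tilt 19.522817382348176 x at z10 4.794770887656911 ysp [-109.32654017  -11.50305298]
```

```bash
python3 -m handwheel '.022 .0125 0 0 .6; 0 0 0 0 .6;0 0 0 0 .6';  python3 -m handwheel '.022 .0125 0 0 .6; 0 0 0 0 .6;0 0 0 0 .6';  python3 -m handwheel '.022 .0125 0 0 .6; 0 0 0 0 .6;0 0 0 0 .6'; python3 w.py top t2; python3 tilt.py t2.npz -110 -10
```

```text
clock: 10.17
eef_pos: [670.3, 250.4, 123.5]
eef_rot: [3.142, -0.0, 2.096]
wrist_force: [0.0, 0.6, -0.0]
finger_gap: 37.6
finger_force: 0.0
clock: 10.42
eef_pos: [671.2, 250.9, 123.5]
eef_rot: [-3.142, 0.0, 2.096]
wrist_force: [0.1, -0.5, -0.0]
finger_gap: 37.7
finger_force: 0.0
clock: 10.67
eef_pos: [672.0, 251.4, 123.5]
eef_rot: [3.142, 0.0, 2.096]
wrist_force: [0.3, -1.5, -0.2]
finger_gap: 37.9
finger_force: 0.0
tool stand [ 74.6 -62. ] 123.5 yaw 120.1
[[11.8, 29.9, 95.0], [15.6, 39.5, 108.0], [19.2, 50.1, 100.0], [22.6, 59.9, 105.0], [26.2, 69.7, 115.0], [29.6, 80.0, 110.0], [33.1, 90.0, 116.0], [36.4, 100.0, 119.0], [39.6, 108.6, 90.0], [43.6, 119.6, 47.0], [47.6, 130.7, 44.0], [50.9, 141.0, 45.0]]
tilt 19.300001023998266 x at z10 5.105075571668532 ysp [-109.10798397  -12.11353239]
```

```bash
python3 w.py scene s2; python3 w.py wrist w4; python3 - <<'E'
import cv2,numpy as np;p=cv2.imread('pics/s2.png');w=cv2.imread('pics/w4.png')
cv2.imwrite('pics/s2c.png',np.hstack([cv2.resize(p[70:190,390:490],(400,480)),cv2.resize(w[100:340,220:420],(400,480))]))
E
```

```text
tool stand [ 74.6 -62. ] 123.5 yaw 120.1
tool stand [ 74.6 -62. ] 123.5 yaw 120.1
```

View pics/s2c.png

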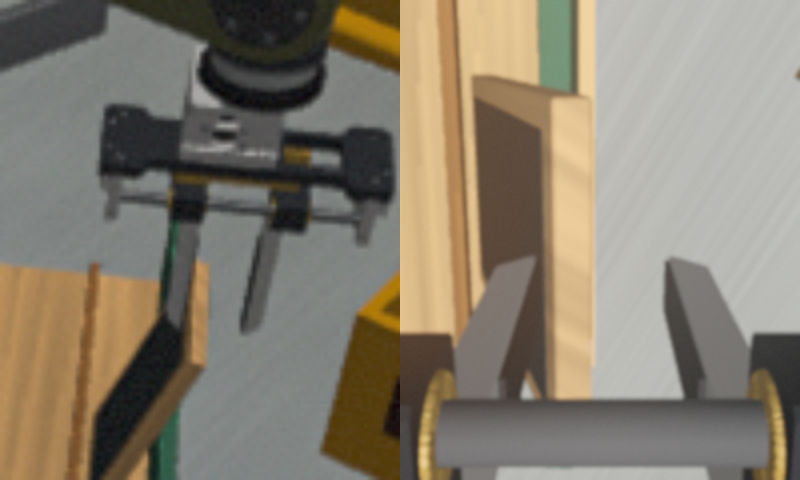

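The left half of the crop shows the front finger close to the board face at about (175,320). In the right half the tip is at (530,262), with a small gap still left. Continuing.

```bash
python3 -m handwheel '.022 .0125 0 0 .6; .022 .0125 0 0 .6; .022 .0125 0 0 .6; 0 0 0 0 .6;0 0 0 0 .6';  python3 w.py top t2; python3 tilt.py t2.npz -110 -10|tail -1; python3 -m handwheel '.022 .0125 0 0 .6; .022 .0125 0 0 .6;  0 0 0 0 .6;0 0 0 0 .6'; python3 w.py top t2; python3 tilt.py t2.npz -110 -10
```

```text
clock: 11.23
eef_pos: [674.7, 252.9, 123.5]
eef_rot: [-3.142, 0.0, 2.096]
wrist_force: [0.2, -0.3, 0.0]
finger_gap: 37.6
finger_force: 0.0
tool stand [ 77.7 -62. ] 123.5 yaw 120.1
tilt 20.869390520527542 x at z10 2.292502918178635 ysp [-109.02299579  -11.79787628]
clock: 11.62
eef_pos: [676.4, 253.8, 123.5]
eef_rot: [-3.141, -0.0, 2.096]
wrist_force: [-2.0, -0.4, 0.1]
finger_gap: 37.6
finger_force: 0.9
tool stand [ 79.6 -62.1] 123.5 yaw 120.1
[[7.8, 29.8, 106.0], [11.7, 39.9, 106.0], [16.0, 49.8, 117.0], [20.2, 59.7, 117.0], [24.4, 70.1, 124.0], [28.4, 79.9, 117.0], [32.4, 89.9, 131.0], [36.8, 99.9, 133.0], [40.9, 110.2, 127.0], [43.9, 118.6, 69.0], [48.7, 130.2, 45.0], [53.1, 140.5, 47.0]]
tilt 22.296619422691386 x at z10 -0.3030331187645148 ysp [-109.11934897  -11.51831512]
```

The slate board's foot is against the lip (tilt 22.3°, x ≈ 0). Opening, backing off, lifting, and going to oak.

```bash
python3 -m handwheel '0 0 0 0 0; 0 0 0 0 0; -.1 -.06 0 0 0; -.11 -.065 0 0 0; 0 0 .5 0 0; 0 0 .8 0 0; 0 0 .8 0 0; 0 0 .5 0 0; -.29 -.94 0 -.58 0; -.29 -.94 0 -.58 0; -.29 -.94 0 -.58 0; -.29 -.94 0 -.58 0'; python3 -m handwheel '-.29 -.94 0 -.58 0; -.29 -.94 0 -.58 0; -.29 -.94 0 -.58 0; -.29 -.94 0 -.58 0.5; -.29 -.94 0 -.58 .5; -.29 -.94 0 -.58 .5; -.29 -.94 0 -.58 .5; -.29 -.94 0 -.58 .5; -.29 -.94 0 -.58 .5; -.29 -.94 0 -.58 .5; -.29 -.94 0 -.58 .5; -.29 -.94 0 -.58 .5'; python3 -m handwheel '0 0 0 0 .5; 0 0 0 0 .5'
python3 w.py wrist w5; python3 w.py top t3; python3 tilt.py t3.npz -110 -10|tail -1; python3 - <<'E'
from h import *
C=np.load('w5.npz')['C'];Z=C[...,2]
n,l,s,c=cv2.connectedComponentsWithStats(((Z>155)&(Z<172)).astype(np.uint8))
for k in range(1,n):
    if s[k,4]>300:
        P=C[l==k];r=cv2.minAreaRect(P[:,:2].astype(np.float32));print(c[k].round(),np.round(r[0],1),np.round(r[1],1),round(r[2],1))
E
```

```text
clock: 12.67
eef_pos: [620.3, 97.0, 227.6]
eef_rot: [3.141, 0.0, 1.891]
wrist_force: [1.0, -0.3, -0.1]
finger_gap: 94.1
finger_force: 0.0
clock: 13.67
eef_pos: [481.1, -354.3, 227.8]
eef_rot: [3.141, 0.0, 1.283]
wrist_force: [0.7, 0.0, 0.4]
finger_gap: 47.3
finger_force: 0.0
clock: 13.83
eef_pos: [481.2, -354.0, 227.2]
eef_rot: [-3.141, -0.0, 1.283]
wrist_force: [0.4, 0.3, 0.1]
finger_gap: 47.0
finger_force: 0.0
tool stand [-393.3 -490.9] 227.2 yaw 73.5
tool stand [-392.1 -490.2] 227.5 yaw 73.6
tilt 22.41571816920659 x at z10 -0.45840168637313106 ysp [-108.92872851  -10.96646415]
[321. 197.] [ 482.5 -350.4] [109.8  12.5] 73.1
```

```bash
python3 -m handwheel '.03 .06 -.8 0 .5; 0 0 -.8 0 .5; 0 0 -.8 0 .5; 0 0 -.23 0 .5; 0 0 0 0 .5; 0 0 0 0 1; 0 0 0 0 1; 0 0 0 0 1; 0 0 0 0 1; 0 0 0 0 1; 0 0 0 0 1' 25; python3 -m handwheel '0 0 .2 0 1; 0 0 .5 0 1; 0 0 .8 0 1; 0 0 .8 0 1; 0 0 .8 0 1; 0 0 .6 0 1; 0 0 .3 0 1; 0 0 0 0 1; 0 0 0 0 1'
```

```text
clock: 14.85
eef_pos: [483.7, -350.4, 122.9]
eef_rot: [3.141, 0.0, 1.286]
wrist_force: [-1.7, 1.0, 4.0]
finger_gap: 11.5
finger_force: 25.0
clock: 15.6
eef_pos: [483.6, -350.3, 282.4]
eef_rot: [3.141, 0.0, 1.286]
wrist_force: [-0.8, -0.4, -1.7]
finger_gap: 11.6
finger_force: 25.0
```

```bash
python3 -m handwheel '.084 .3 0 .42 1; .084 .6 0 .42 1; .084 .85 0 .42 1; .084 .85 0 .42 1; .084 .85 0 .42 1; .084 .85 0 .42 1; .084 .85 0 .42 1; .084 .85 0 .42 1; .084 .85 0 .42 1; .084 .85 0 .42 1; .084 .85 0 .42 1; .084 .85 0 .42 1'; python3 -m handwheel '.084 .85 0 .42 1; .084 .85 0 .42 1; .084 .85 0 .42 1; .084 .85 0 .42 1; .084 .85 0 .42 1; .084 .85 0 .42 1; .084 .85 0 .42 1; .084 .85 0 .42 1; .084 .5 0 .42 1; .084 .21 0 .42 1; 0 0 0 0 1; 0 0 0 0 1'; python3 w.py wrist w2; python3 chk.py
```

```text
clock: 16.6
eef_pos: [523.0, 28.2, 281.1]
eef_rot: [-3.14, -0.0, 1.73]
wrist_force: [1.8, -0.8, -1.2]
finger_gap: 11.5
finger_force: 25.0
clock: 17.6
eef_pos: [556.8, 326.4, 280.9]
eef_rot: [-3.139, -0.0, 2.093]
wrist_force: [1.0, 0.5, -1.3]
finger_gap: 11.7
finger_force: 25.0
tool stand [12.3 60.6] 280.9 yaw 119.9
wall 1426 x [51.2 56.8 62.4] y [ -4.8 168. ] z 96.9
rail 2637 x [-116.5 -106.2  -96.1] y [-79.  161.7] z 40.8
lip 451 x [-96.2  -2.3  51.1] y [-72.7 168.5] z 18.7
held 358 x [-0.2 11.7 25.1] y [ 36.9 115.2] z 312.3
```

```bash
python3 -m handwheel '.02 0 -.5 0 1; 0 0 -.6 0 1; 0 0 -.7 0 1; 0 0 -.7 0 1; 0 0 -.6 0 1; 0 0 -.3 0 1; 0 0 -.15 0 1; 0 0 0 0 1; 0 0 -.1 0 1; 0 0 -.1 0 1; 0 0 -.1 0 1; 0 0 0 0 1'; python3 -m handwheel '0 0 -.03 0 1; 0 0 -.03 0 1; 0 0 -.02 0 1; 0 0 0 0 1'
```

```text
clock: 18.65
eef_pos: [558.2, 326.0, 128.0]
eef_rot: [-3.141, -0.0, 2.092]
wrist_force: [-0.4, -0.1, -2.2]
finger_gap: 11.7
finger_force: 25.0
clock: 18.98
eef_pos: [558.3, 326.1, 125.1]
eef_rot: [-3.142, -0.0, 2.092]
wrist_force: [-0.6, -0.9, -1.9]
finger_gap: 11.6
finger_force: 25.0
```

```bash
python3 -m handwheel '0 0 -.03 0 1; 0 0 -.02 0 1; 0 0 0 0 1'; python3 -m handwheel '0 0 -.03 0 1; 0 0 0 0 1'
```

```text
clock: 19.23
eef_pos: [558.6, 326.3, 123.9]
eef_rot: [3.14, 0.0, 2.092]
wrist_force: [-0.9, -0.9, 3.5]
finger_gap: 11.5
finger_force: 25.0
clock: 19.4
eef_pos: [559.1, 326.5, 123.9]
eef_rot: [3.138, 0.0, 2.092]
wrist_force: [-1.2, -1.8, 12.2]
finger_gap: 11.7
finger_force: 25.1
```

```bash
python3 -m handwheel '0 0 .05 0 .6; 0 0 0 0 .6; 0 0 0 0 .6; 0 0 0 0 .6; .108 .0625 0 0 .6; .108 .0625 0 0 .6; .108 .0625 0 0 .6; .108 .0625 0 0 .6; .108 .0625 0 0 .6; .108 .0625 0 0 .6; .108 .0625 0 0 .6; .108 .0625 0 0 .6' 20; python3 -m handwheel '.108 .0625 0 0 .6; .108 .0625 0 0 .6; .108 .0625 0 0 .6; .044 .025 0 0 .6; .044 .025 0 0 .6; .022 .0125 0 0 .6; 0 0 0 0 .6; 0 0 0 0 .6'; python3 w.py top t4; python3 tilt.py t4.npz 12 108;python3 tilt.py t4.npz -110 -10|tail -1
```

```text
clock: 20.4
eef_pos: [593.3, 346.4, 123.9]
eef_rot: [-3.142, -0.0, 2.092]
wrist_force: [-0.2, 0.2, -0.3]
finger_gap: 37.7
finger_force: 0.0
clock: 21.07
eef_pos: [610.2, 356.0, 124.0]
eef_rot: [-3.142, 0.0, 2.092]
wrist_force: [-0.3, 0.1, 0.3]
finger_gap: 37.7
finger_force: 0.0
tool stand [73.4 59.5] 124.0 yaw 119.9
[[11.9, 29.3, 94.0], [15.4, 39.6, 96.0], [19.0, 49.3, 105.0], [22.4, 60.2, 106.0], [26.4, 69.9, 107.0], [29.6, 79.4, 113.0], [33.4, 90.1, 119.0], [36.9, 99.8, 118.0], [39.9, 109.8, 97.0], [44.0, 120.0, 74.0], [47.5, 130.4, 76.0], [51.0, 139.7, 63.0]]
tilt 19.455648246231593 x at z10 5.0289182213928685 ysp [ 12.5406677  106.77385653]
tilt 22.410408669896146 x at z10 -0.5325363306532509 ysp [-108.88627579  -10.8981135 ]
```

Same behaviour as slate. Pushing on to x ≈ 79.5.

```bash
python3 -m handwheel '.022 .0125 0 0 .6; .022 .0125 0 0 .6; .022 .0125 0 0 .6; .022 .0125 0 0 .6; .022 .0125 0 0 .6; 0 0 0 0 .6; 0 0 0 0 .6'; python3 w.py top t4; python3 tilt.py t4.npz 12 108|tail -1; python3 -m handwheel '.022 .0125 0 0 .6; 0 0 0 0 .6; 0 0 0 0 .6'; python3 w.py top t4; python3 tilt.py t4.npz 12 108|tail -1
```

```text
clock: 21.7
eef_pos: [614.7, 358.6, 123.9]
eef_rot: [-3.142, 0.0, 2.092]
wrist_force: [-0.6, -0.4, 0.1]
finger_gap: 37.8
finger_force: 0.0
tool stand [78.6 59.5] 123.9 yaw 119.9
tilt 21.365418353905586 x at z10 1.6957129635078196 ysp [ 12.68716859 106.42999689]
clock: 22.0
eef_pos: [615.5, 359.1, 124.0]
eef_rot: [-3.142, -0.0, 2.092]
wrist_force: [-0.3, 0.0, -0.6]
finger_gap: 37.3
finger_force: 0.1
tool stand [79.6 59.5] 124.0 yaw 119.9
tilt 22.072063139393606 x at z10 0.26654767108688393 ysp [ 12.71861504 106.60813032]
```

Both boards are leaning. Backing off and moving above the first bar.

```bash
python3 -m handwheel '0 0 0 0 0; 0 0 0 0 0; -.1 -.06 0 0 0; -.11 -.065 0 0 0; 0 0 .5 0 0; 0 0 .8 0 0; 0 0 .8 0 0; 0 0 .5 0 0; 0 0 0 0 0'; python3 -m handwheel '-.125 -.93 0 1 .36; -.125 -.93 0 1 .36; -.125 -.93 0 1 .36; -.125 -.93 0 1 .36; -.125 -.93 0 1 .36; -.125 -.93 0 1 .36; -.125 -.93 0 1 .36; -.125 -.93 0 1 .36; -.125 -.93 0 1 .36; -.125 -.93 0 1 .36; -.125 -.93 0 1 .36; -.125 -.93 0 1 .36'; python3 -m handwheel '0 0 0 0 .36; 0 0 0 0 .36'
cat > bars.py <<'E'
from h import *
C=np.load('w6.npz')['C'];Z=C[...,2]
s=read_state();print(s['eef_pos'].round(1),np.degrees(s['eef_rot'][2]).round(1))
n,l,st,c=cv2.connectedComponentsWithStats(((Z>27)&(Z<42)&(C[...,1]<-40)).astype(np.uint8))
for k in range(1,n):
    if st[k,4]>300:
        P=C[l==k];r=cv2.minAreaRect(P[:,:2].astype(np.float32));print(c[k].round(),np.round(r[0],1),np.round(r[1],1),round(r[2],1),P[:,2].mean().round(1))
E
python3 w.py wrist w6; python3 bars.py; python3 w.py top t5; python3 tilt.py t5.npz 12 108|tail -1;python3 tilt.py t5.npz -110 -10|tail -1
```

```text
clock: 22.8
eef_pos: [607.9, 354.5, 233.8]
eef_rot: [3.134, 0.0, 2.092]
wrist_force: [-0.0, -0.5, 0.3]
finger_gap: 92.5
finger_force: 0.0
clock: 23.8
eef_pos: [545.9, -93.9, 227.3]
eef_rot: [3.141, -0.001, -3.139]
wrist_force: [0.2, -1.3, -0.1]
finger_gap: 60.3
finger_force: 0.0
clock: 23.97
eef_pos: [546.3, -93.7, 227.3]
eef_rot: [3.141, -0.001, 3.136]
wrist_force: [1.4, -0.0, -0.1]
finger_gap: 60.2
finger_force: 0.0
tool stand [-206.8 -298. ] 227.3 yaw 179.7
[546.6 -92.5 227.4] 179.7
[295.   9.] [ 338.8 -118.4] [29.7 52.4] 33.5 29.3
[249. 114.] [ 464.5 -182.8] [31.  63.5] 89.7 35.1
[323. 114.] [464.2 -91. ] [29.1 62.3] 89.9 35.4
[253. 181.] [ 548.4 -182.7] [64.3 30.4] 0.1 35.2
[323. 180.] [547.5 -90.3] [29.3 62.9] 89.7 35.3
[111. 174.] [ 536.4 -367.7] [120.    5.7] 71.1 34.5
[109. 190.] [ 557.6 -373.8] [119.7   6. ] 71.0 34.5
tool stand [-205.9 -297.1] 227.4 yaw 179.7
tilt 22.09603859431405 x at z10 0.2531553602366099 ysp [ 12.97871282 107.13054055]
tilt 22.28836571096903 x at z10 -0.34867614472638664 ysp [-109.08652178  -10.88733254]
```

```bash
python3 - <<'E'
import cv2,numpy as np
t=cv2.imread('pics/t5.png');w=cv2.imread('pics/w6.png')
cv2.imwrite('pics/t5c.png',np.vstack([cv2.resize(t[90:270,100:500],None,fx=1.5,fy=1.5),cv2.resize(w,(600,330))[:280]]))
E
```

```text
(no output)
```

View pics/t5c.png

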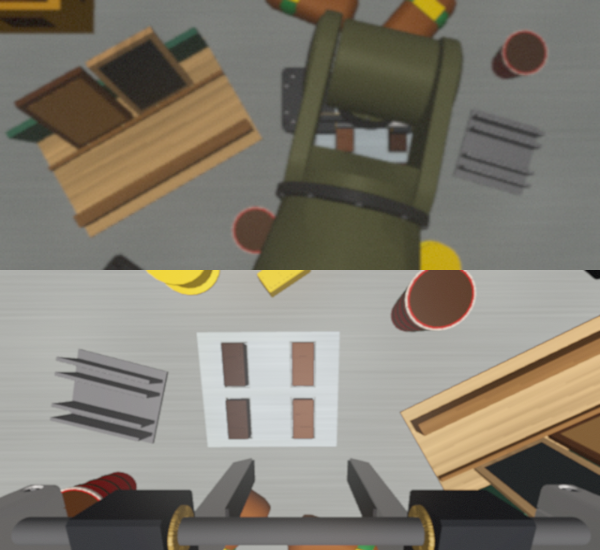

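Both boards lean side by side on the wall (crop 75,105 oak and 145,70 slate). All four bars are in the mould (lower half, 235–303, 365–420). Grasping the first one, the milk bar at (547,-91).

```bash
python3 -m handwheel '.02 .03 -.7 0 .36; 0 0 -.9 0 .36; 0 0 -.9 0 .36; 0 0 -.9 0 .36; 0 0 -.9 0 .36; 0 0 -.5 0 .36; 0 0 -.25 0 .36; 0 0 0 0 .36; 0 0 -.05 0 .36; 0 0 0 0 .36'; python3 -m handwheel '0 0 -.03 0 .36; 0 0 0 0 .8; 0 0 0 0 .8; 0 0 0 0 .8; 0 0 0 0 .8; 0 0 0 0 .8; 0 0 0 0 .8' 20
```

```text
clock: 24.9
eef_pos: [548.8, -90.9, 25.3]
eef_rot: [-3.141, 0.002, 3.14]
wrist_force: [0.7, -0.3, 0.6]
finger_gap: 60.1
finger_force: 0.0
clock: 25.48
eef_pos: [547.9, -91.1, 22.8]
eef_rot: [-3.142, 0.0, 3.14]
wrist_force: [-0.5, 0.2, 0.1]
finger_gap: 23.7
finger_force: 0.0
```

```bash
python3 -m handwheel '0 0 0 0 .8; 0 0 0 0 .8; 0 0 0 0 .8' 20; python3 w.py scene s3;python3 w.py wrist w7; python3 - <<'E'
import cv2,numpy as np;p=cv2.imread('pics/s3.png');w=cv2.imread('pics/w7.png')
cv2.imwrite('pics/s3c.png',np.hstack([cv2.resize(p[180:290,240:360],(440,400)),cv2.resize(w[160:340,230:410],(360,400))]))
E
```

```text
clock: 25.73
eef_pos: [547.9, -91.1, 22.7]
eef_rot: [-3.142, -0.0, 3.14]
wrist_force: [-0.3, -0.8, -0.4]
finger_gap: 19.1
finger_force: 0.0
tool stand [-204.1 -296.6] 22.7 yaw 179.9
tool stand [-204.1 -296.6] 22.7 yaw 179.9
```

View pics/s3c.png

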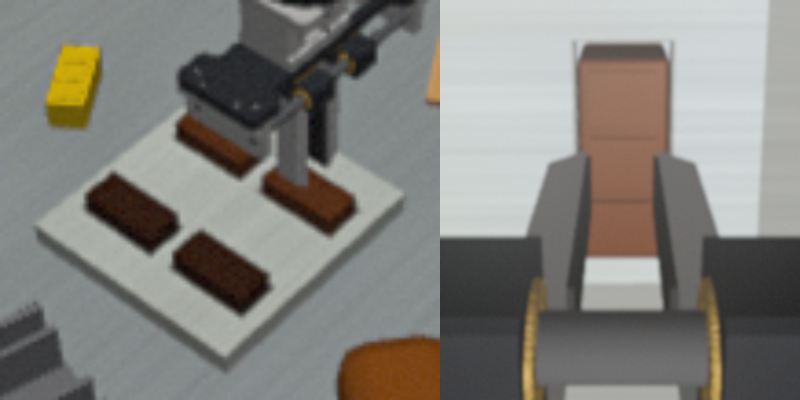

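The fingers, at (290,180) in the left half of the crop, closed above the bar's top rather than around it, so the real fingertips sit higher than the reported TCP suggests. I'll measure the true finger ends.

```bash
python3 - <<'E'
from h import *
z=np.load('scene0.npz');C=cloud(z['d'],z['K'],z['T'])
R=C[160:235,20:115];m=(R[...,2]>60)&(np.hypot(R[...,0]-202,R[...,1]+511)<110)
print('start TCP 177; lowest finger z',np.sort(R[...,2][m])[:12].round(1))
for f,t in(('w6.npz',227.4),('w5.npz',227.2),('w7.npz',22.7)):
    C=np.load(f)['C'];D=np.load(f)['d']
    Z=C[225:300,230:420,2]; k=Z[(Z>t-10)&(Z<t+60)]; print(f,t,np.percentile(k,[1,5,50]).round(1) if k.size else 0)
C=np.load('s3.npz')['C'];m=np.hypot(C[...,0]-547.9,C[...,1]+91)<40
h,e=np.histogram(C[...,2][m],np.arange(10,120,5));print(list(zip(e,h)))
E
```

```text
start TCP 177; lowest finger z [206.  206.1 206.7 207.5 207.8 208.3 208.5 208.6 208.9 209.1 209.1 209.5]
w6.npz 227.4 [256.6 259.  274.6]
w5.npz 227.2 [256.4 259.  274.6]
w7.npz 22.7 [18.5 19.  20.5]
[(np.int64(10), np.int64(4)), (np.int64(15), np.int64(128)), (np.int64(20), np.int64(140)), (np.int64(25), np.int64(37)), (np.int64(30), np.int64(82)), (np.int64(35), np.int64(105)), (np.int64(40), np.int64(5)), (np.int64(45), np.int64(0)), (np.int64(50), np.int64(6)), (np.int64(55), np.int64(13)), (np.int64(60), np.int64(21)), (np.int64(65), np.int64(17)), (np.int64(70), np.int64(26)), (np.int64(75), np.int64(15)), (np.int64(80), np.int64(25)), (np.int64(85), np.int64(23)), (np.int64(90), np.int64(22)), (np.int64(95), np.int64(21)), (np.int64(100), np.int64(19)), (np.int64(105), np.int64(21)), (np.int64(110), np.int64(12))]
```

The fingertips really end about 29 mm above the reported TCP (three views agree), so I need reported z ≈ -7 for the tips at 22. Reopening and going lower.

```bash
python3 -m handwheel '0 0 0 0 .36; 0 0 0 0 .36; 0 0 0 0 .36; 0 0 0 0 .36; 0 0 0 0 .36; 0 0 0 0 .36; 0 0 -.3 0 .36; 0 0 -.2 0 .36; 0 0 -.1 0 .36; 0 0 0 0 .36'; python3 -m handwheel '0 0 -.06 0 .36; 0 0 -.04 0 .36; 0 0 0 0 .36;0 0 0 0 .8; 0 0 0 0 .8; 0 0 0 0 .8; 0 0 0 0 .8; 0 0 0 0 .8; 0 0 0 0 .8' 20
```

```text
clock: 26.67
eef_pos: [547.1, -90.9, -2.9]
eef_rot: [3.141, -0.002, 3.14]
wrist_force: [-0.5, 0.2, -0.4]
finger_gap: 59.8
finger_force: 0.0
clock: 27.42
eef_pos: [548.0, -91.1, -5.1]
eef_rot: [-3.142, 0.0, 3.14]
wrist_force: [-0.4, 0.7, 1.5]
finger_gap: 30.0
finger_force: 20.0
```

```bash
python3 -m handwheel '0 0 .2 0 .8; 0 0 .6 0 .8; 0 0 .9 0 .8; 0 0 .8 0 .8; 0 0 .5 0 .8; 0 0 0 0 .8'; python3 -m handwheel '-.023 .434 0 -1 .8; -.023 .434 0 -1 .8; -.023 .434 0 -1 .8; -.023 .434 0 -1 .8; -.023 .434 0 -1 .8; -.023 .434 0 -1 .8; -.023 .434 0 -1 .8; -.023 .434 0 -1 .8; -.023 .434 0 -1 .8; -.023 .434 0 -1 .8; -.023 .434 0 -1 .8; -.023 .434 0 -1 .8'; python3 -m handwheel '0 0 0 0 .8; 0 0 0 0 .8'
cat > rail.py <<'E'
import numpy as np,sys
S=np.load(sys.argv[1])['S'];x,y,z=S[...,0],S[...,1],S[...,2]
m=(z>38)&(z<43)&(x>-135)&(x<-85)&(abs(y)<160)
p=np.polyfit(y[m],x[m],1);print('rail x at y=-111,0,111',np.polyval(p,[-111,0,111]).round(1),'deg',np.degrees(np.arctan(p[0])).round(2),np.percentile(x[m],[3,97]).round(1))
E
python3 w.py wrist w8; python3 rail.py w8.npz
```

```text
clock: 27.92
eef_pos: [549.9, -91.5, 120.0]
eef_rot: [-3.14, 0.007, 3.14]
wrist_force: [-1.4, -0.0, -0.3]
finger_gap: 29.4
finger_force: 20.0
clock: 28.92
eef_pos: [536.4, 118.0, 114.2]
eef_rot: [-3.141, -0.0, 2.088]
wrist_force: [0.7, 1.6, -1.4]
finger_gap: 29.6
finger_force: 20.0
clock: 29.08
eef_pos: [536.5, 117.5, 114.2]
eef_rot: [-3.141, -0.0, 2.095]
wrist_force: [0.9, -0.7, -0.2]
finger_gap: 29.9
finger_force: 20.0
tool stand [-109.7 -110.2] 114.2 yaw 120.1
rail x at y=-111,0,111 [-107.4 -107.3 -107.2] deg 0.04 [-117.7  -96.9]
```

```bash
python3 -m handwheel '.043 .025 -.3 0 .8; 0 0 -.6 0 .8; 0 0 -.6 0 .8; 0 0 -.3 0 .8; 0 0 -.15 0 .8; 0 0 0 0 .8'; python3 -m handwheel '0 0 -.04 0 .8; 0 0 -.04 0 .8; 0 0 -.03 0 .8;0 0 0 0 .8'
```

```text
clock: 29.63
eef_pos: [538.1, 117.7, 35.5]
eef_rot: [-3.14, -0.001, 2.092]
wrist_force: [0.6, 0.7, 0.2]
finger_gap: 29.6
finger_force: 20.0
clock: 29.97
eef_pos: [538.9, 118.2, 32.8]
eef_rot: [3.141, 0.0, 2.092]
wrist_force: [0.6, 0.0, 0.0]
finger_gap: 29.7
finger_force: 20.0
```

```bash
python3 -m handwheel '0 0 -.03 0 .8; 0 0 -.03 0 .8; 0 0 0 0 .8'; python3 -m handwheel '0 0 -.03 0 .8;0 0 0 0 .8'; python3 -m handwheel '0 0 -.03 0 .8;0 0 0 0 .8'
```

```text
clock: 30.22
eef_pos: [538.6, 118.2, 29.9]
eef_rot: [-3.142, -0.0, 2.092]
wrist_force: [-0.5, -0.3, 0.1]
finger_gap: 29.7
finger_force: 20.0
clock: 30.38
eef_pos: [538.7, 118.2, 28.9]
eef_rot: [3.141, 0.0, 2.092]
wrist_force: [0.1, -0.2, 0.2]
finger_gap: 29.8
finger_force: 20.0
clock: 30.55
eef_pos: [538.7, 118.2, 28.8]
eef_rot: [3.141, 0.0, 2.092]
wrist_force: [-7.4, -1.6, 15.7]
finger_gap: 29.6
finger_force: 20.0
```

```bash
python3 -m handwheel '0 0 .04 0 .8; 0 0 0 0 .45; 0 0 0 0 .45; 0 0 0 0 .45; 0 0 0 0 .45; 0 0 .4 0 .45; 0 0 .8 0 .45; 0 0 .8 0 .45; 0 0 .2 0 .45; 0 0 0 0 .45'; python3 -m handwheel '-.157 -.439 0 1 .4; -.157 -.439 0 1 .4; -.157 -.439 0 1 .4; -.157 -.439 0 1 .4; -.157 -.439 0 1 .4; -.157 -.439 0 1 .4; -.157 -.439 0 1 .4; -.157 -.439 0 1 .4; -.157 -.439 0 1 .4; -.157 -.439 0 1 .4; -.157 -.439 0 1 .4; -.157 -.439 0 1 .4'; python3 -m handwheel '0 0 0 0 .36; 0 0 0 0 .36'
cat > onrail.py <<'E'
from h import *
import sys
S=np.load(sys.argv[1])['S'];x,y,z=S[...,0],S[...,1],S[...,2]
m=(z>38)&(z<43)&(x>-135)&(x<-85)&(abs(y)<160)
if m.sum(): print('rail x',np.percentile(x[m],[3,50,97]).round(1),m.sum())
n,l,st,c=cv2.connectedComponentsWithStats(((z>61)&(z<76)&(x>-160)&(x<-60)&(abs(y)<200)).astype(np.uint8))
for k in range(1,n):
    if st[k,4]>60:
        P=S[l==k];r=cv2.minAreaRect(P[:,:2].astype(np.float32));print('bar',np.round(r[0],1),np.round(r[1],1),round(r[2],1),P[:,2].mean().round(1))
E
python3 w.py top t6; python3 onrail.py t6.npz; python3 w.py wrist w6; python3 bars.py
```

```text
clock: 31.38
eef_pos: [539.8, 118.4, 119.5]
eef_rot: [3.138, 0.002, 2.092]
wrist_force: [0.2, 0.1, 0.3]
finger_gap: 51.7
finger_force: 0.0
clock: 32.38
eef_pos: [462.2, -93.1, 115.5]
eef_rot: [3.141, -0.002, -3.139]
wrist_force: [0.4, 0.2, 0.0]
finger_gap: 56.4
finger_force: 0.0
clock: 32.55
eef_pos: [462.7, -92.7, 116.0]
eef_rot: [3.141, -0.002, 3.136]
wrist_force: [0.5, 0.1, 0.3]
finger_gap: 60.1
finger_force: 0.0
tool stand [-278.8 -255.4] 116.0 yaw 179.7
rail x [-120.2 -109.8  -99.3] 773
bar [-110.  -112.2] [63.7 30.5] 89.8 68.5
tool stand [-278.3 -255. ] 116.2 yaw 179.7
[463.1 -91.9 116.4] 179.8
[296.  56.] [ 335.1 -113.6] [30.1 63.8] 34.0 29.4
[322. 199.] [463.7 -90.9] [63.8 29.6] 0.2 35.3
[227. 200.] [ 463.6 -182.6] [63.3 30.5] 0.1 35.1
[ 61. 209.] [ 469.8 -346.1] [117.6   6.6] 70.8 34.5
[ 59. 230.] [ 490.8 -352.2] [117.4   6.6] 70.7 34.4
[ 83. 280.] [ 545.2 -338.4] [38.1  2.5] 73.3 34.1
```

The first bar is centred on the rail (bar x -110.0, rail -109.8). Grasping the second.

```bash
python3 -m handwheel '0 .01 -.6 .04 .36; 0 0 -.8 0 .36; 0 0 -.8 0 .36; 0 0 -.5 0 .36; 0 0 -.2 0 .36; 0 0 0 0 .36; 0 0 -.08 0 .36; 0 0 -.04 0 .36; 0 0 0 0 .36'; python3 -m handwheel '0 0 0 0 .36; 0 0 0 0 .8; 0 0 0 0 .8; 0 0 0 0 .8; 0 0 0 0 .8; 0 0 0 0 .8; 0 0 0 0 .8' 20
```

```text
clock: 33.4
eef_pos: [463.8, -92.2, -2.9]
eef_rot: [-3.141, 0.001, -3.14]
wrist_force: [0.0, -0.3, 0.1]
finger_gap: 60.5
finger_force: 0.0
clock: 33.98
eef_pos: [463.3, -92.1, -3.6]
eef_rot: [3.142, 0.0, -3.14]
wrist_force: [0.1, 0.2, 2.2]
finger_gap: 29.8
finger_force: 20.0
```

```bash
python3 -m handwheel '0 0 .2 0 .8; 0 0 .6 0 .8; 0 0 .9 0 .8; 0 0 .8 0 .8; 0 0 .5 0 .8; 0 0 0 0 .8'; python3 -m handwheel '.08 .571 0 -1 .8; .08 .571 0 -1 .8; .08 .571 0 -1 .8; .08 .571 0 -1 .8; .08 .571 0 -1 .8; .08 .571 0 -1 .8; .08 .571 0 -1 .8; .08 .571 0 -1 .8; .08 .571 0 -1 .8; .08 .571 0 -1 .8; .08 .571 0 -1 .8; .08 .571 0 -1 .8'; python3 -m handwheel '0 0 0 0 .8; 0 0 0 0 .8'
```

```text
clock: 34.48
eef_pos: [465.1, -92.6, 120.9]
eef_rot: [-3.14, 0.007, -3.14]
wrist_force: [0.2, 0.3, -0.7]
finger_gap: 30.0
finger_force: 20.0
clock: 35.48
eef_pos: [501.2, 183.0, 115.5]
eef_rot: [-3.14, -0.0, 2.091]
wrist_force: [0.8, -0.7, -0.0]
finger_gap: 29.8
finger_force: 20.0
clock: 35.65
eef_pos: [501.1, 182.5, 115.4]
eef_rot: [-3.14, -0.0, 2.098]
wrist_force: [-0.2, -0.2, -0.7]
finger_gap: 29.7
finger_force: 20.0
```

```bash
python3 -m handwheel '0 0 -.3 -.03 .8; 0 0 -.6 0 .8; 0 0 -.6 0 .8; 0 0 -.3 0 .8; 0 0 -.2 0 .8; 0 0 0 0 .8; 0 0 -.05 0 .8; 0 0 0 0 .8'; python3 -m handwheel '0 0 -.03 0 .8;0 0 0 0 .8'; python3 -m handwheel '0 0 -.03 0 .8;0 0 0 0 .8'
```

```text
clock: 36.32
eef_pos: [502.0, 181.8, 35.0]
eef_rot: [3.141, 0.0, 2.093]
wrist_force: [0.5, 0.4, -0.4]
finger_gap: 29.9
finger_force: 20.0
clock: 36.48
eef_pos: [501.9, 182.0, 33.6]
eef_rot: [3.141, 0.0, 2.093]
wrist_force: [-0.3, 1.5, -1.2]
finger_gap: 29.7
finger_force: 20.0
clock: 36.65
eef_pos: [501.7, 182.0, 32.0]
eef_rot: [3.141, 0.0, 2.093]
wrist_force: [-0.0, 0.1, -1.3]
finger_gap: 29.8
finger_force: 20.0
```

```bash
python3 -m handwheel '0 0 -.03 0 .8;0 0 0 0 .8'; python3 -m handwheel '0 0 -.02 0 .8;0 0 0 0 .8'
```

```text
clock: 36.82
eef_pos: [501.6, 182.0, 30.6]
eef_rot: [-3.141, -0.0, 2.093]
wrist_force: [-0.3, -0.8, -1.5]
finger_gap: 29.9
finger_force: 20.0
clock: 36.98
eef_pos: [501.7, 182.0, 30.4]
eef_rot: [3.142, 0.0, 2.093]
wrist_force: [-2.9, -1.3, 5.3]
finger_gap: 29.7
finger_force: 20.0
```

```bash
python3 -m handwheel '0 0 .03 0 .8; 0 0 0 0 .45; 0 0 0 0 .45; 0 0 0 0 .45; 0 0 0 0 .45; 0 0 .4 0 .45; 0 0 .8 0 .45; 0 0 .8 0 .45; 0 0 .2 0 .45; 0 0 0 0 .45'; python3 -m handwheel '.096 -.762 0 1 .4; .096 -.762 0 1 .4; .096 -.762 0 1 .4; .096 -.762 0 1 .4; .096 -.762 0 1 .4; .096 -.762 0 1 .4; .096 -.762 0 1 .4; .096 -.762 0 1 .4; .096 -.762 0 1 .4; .096 -.762 0 1 .4; .096 -.762 0 1 .4; .096 -.762 0 1 .4'; python3 -m handwheel '0 0 0 0 .36; 0 0 0 0 .36'; python3 w.py top t6; python3 onrail.py t6.npz; python3 w.py wrist w6; python3 bars.py
```

```text
clock: 37.82
eef_pos: [502.8, 182.3, 121.6]
eef_rot: [3.137, 0.001, 2.093]
wrist_force: [0.1, -0.8, -0.2]
finger_gap: 52.1
finger_force: 0.0
clock: 38.82
eef_pos: [547.1, -185.1, 117.3]
eef_rot: [3.141, -0.002, -3.139]
wrist_force: [0.6, 0.4, 0.3]
finger_gap: 56.7
finger_force: 0.0
clock: 38.98
eef_pos: [546.9, -184.7, 117.1]
eef_rot: [3.141, -0.002, 3.138]
wrist_force: [0.1, 0.6, -0.4]
finger_gap: 60.1
finger_force: 0.0
tool stand [-251.8 -377.1] 117.1 yaw 179.8
rail x [-120.3 -109.8  -99.2] 569
bar [-109.7 -112.3] [63.8 30.4] 90.0 68.3
bar [-110.1  -39.1] [30.3 65.4] 0.0 68.4
tool stand [-251.1 -376.3] 117.5 yaw 179.8
[ 547.3 -183.   117.9] 179.9
[321. 108.] [ 463.7 -183. ] [30.1 63.3] 89.6 35.3
[144. 118.] [ 469.3 -347.2] [119.3   5.7] 70.7 34.6
[137. 141.] [ 492.6 -354.3] [119.5   6. ] 73.3 34.7
[321. 199.] [ 547.4 -182.6] [30.  63.1] 89.6 35.3
[128. 190.] [ 536.3 -367.5] [120.2   5.6] 71.1 34.6
[124. 211.] [ 557.3 -374.1] [120.3   5.9] 71.1 34.8
[264. 352.] [ 718.9 -247.2] [ 5.7 81. ] 46.3 36.0
```

```bash
python3 -m handwheel '0 0 -.6 .02 .36; 0 0 -.8 0 .36; 0 0 -.8 0 .36; 0 0 -.5 0 .36; 0 0 -.23 0 .36; 0 0 0 0 .36; 0 0 -.08 0 .36; 0 0 -.04 0 .36; 0 0 0 0 .36'; python3 -m handwheel '0 0 0 0 .36; 0 0 0 0 .8; 0 0 0 0 .8; 0 0 0 0 .8; 0 0 0 0 .8; 0 0 0 0 .8; 0 0 0 0 .8' 20;  python3 -m handwheel '0 0 .2 0 .8; 0 0 .6 0 .8; 0 0 .9 0 .8; 0 0 .8 0 .8; 0 0 .5 0 .8; 0 0 0 0 .8'
```

```text
clock: 39.83
eef_pos: [548.3, -183.8, -1.9]
eef_rot: [-3.141, 0.002, -3.141]
wrist_force: [-0.7, 0.1, -0.1]
finger_gap: 60.3
finger_force: 0.0
clock: 40.42
eef_pos: [547.8, -183.8, -2.8]
eef_rot: [3.142, 0.0, -3.141]
wrist_force: [0.2, 1.0, 0.8]
finger_gap: 29.7
finger_force: 20.0
clock: 40.92
eef_pos: [549.6, -184.5, 122.5]
eef_rot: [-3.139, 0.007, -3.141]
wrist_force: [-0.2, -0.1, -0.2]
finger_gap: 29.9
finger_force: 20.0
```

```bash
python3 -m handwheel '-.173 .896 0 -1 .8; -.173 .896 0 -1 .8; -.173 .896 0 -1 .8; -.173 .896 0 -1 .8; -.173 .896 0 -1 .8; -.173 .896 0 -1 .8; -.173 .896 0 -1 .8; -.173 .896 0 -1 .8; -.173 .896 0 -1 .8; -.173 .896 0 -1 .8; -.173 .896 0 -1 .8; -.173 .896 0 -1 .8'; python3 -m handwheel '0 0 0 0 .8; 0 0 0 0 .8; 0 0 0 0 .8'
```

```text
clock: 41.92
eef_pos: [463.7, 247.9, 116.7]
eef_rot: [-3.141, -0.0, 2.091]
wrist_force: [0.3, -0.7, -0.0]
finger_gap: 29.5
finger_force: 20.0
clock: 42.17
eef_pos: [464.5, 245.9, 116.7]
eef_rot: [-3.141, 0.0, 2.097]
wrist_force: [0.2, -0.4, -1.0]
finger_gap: 29.3
finger_force: 20.0
```

```bash
python3 -m handwheel '0 0 -.3 -.03 .8; 0 0 -.6 0 .8; 0 0 -.6 0 .8; 0 0 -.3 0 .8; 0 0 -.2 0 .8; 0 0 0 0 .8; 0 0 -.06 0 .8; 0 0 -.03 0 .8; 0 0 0 0 .8'; python3 -m handwheel '0 0 -.02 0 .8;0 0 0 0 .8'; python3 -m handwheel '0 0 -.02 0 .8;0 0 0 0 .8'
```

```text
clock: 42.92
eef_pos: [465.1, 246.2, 34.1]
eef_rot: [3.141, 0.0, 2.092]
wrist_force: [0.3, -0.8, -1.3]
finger_gap: 29.9
finger_force: 20.0
clock: 43.08
eef_pos: [464.9, 246.4, 33.1]
eef_rot: [3.141, 0.0, 2.092]
wrist_force: [-0.8, 0.1, -1.3]
finger_gap: 29.8
finger_force: 20.0
clock: 43.25
eef_pos: [464.7, 246.3, 32.0]
eef_rot: [3.141, -0.0, 2.092]
wrist_force: [0.1, -0.3, -1.3]
finger_gap: 29.6
finger_force: 20.0
```

```bash
python3 -m handwheel '0 0 -.02 0 .8;0 0 0 0 .8'; python3 -m handwheel '0 0 -.015 0 .8;0 0 0 0 .8'
```

```text
clock: 43.42
eef_pos: [464.8, 246.3, 31.2]
eef_rot: [3.141, 0.0, 2.092]
wrist_force: [1.6, -0.4, -0.6]
finger_gap: 29.7
finger_force: 20.0
clock: 43.58
eef_pos: [464.8, 246.3, 31.2]
eef_rot: [3.141, 0.0, 2.092]
wrist_force: [-2.7, -2.4, 8.1]
finger_gap: 29.5
finger_force: 20.0
```

```bash
python3 -m handwheel '0 0 .03 0 .8; 0 0 0 0 .45; 0 0 0 0 .45; 0 0 0 0 .45; 0 0 0 0 .45; 0 0 .4 0 .45; 0 0 .8 0 .45; 0 0 .8 0 .45; 0 0 .2 0 .45; 0 0 0 0 .45'; python3 -m handwheel '-.02 -.896 0 1 .4; 0 -.896 0 1 .4; 0 -.896 0 1 .4; 0 -.896 0 1 .4; 0 -.896 0 1 .4; 0 -.896 0 1 .4; 0 -.896 0 1 .4; 0 -.896 0 1 .4; 0 -.896 0 1 .4; 0 -.896 0 1 .4; 0 -.896 0 1 .4; 0 -.896 0 1 .4'; python3 -m handwheel '0 0 0 0 .36; 0 0 0 0 .36'; python3 w.py top t6; python3 onrail.py t6.npz; python3 w.py wrist w6; python3 bars.py
```

```text
clock: 44.42
eef_pos: [465.8, 246.8, 122.1]
eef_rot: [3.137, 0.0, 2.092]
wrist_force: [0.0, -0.1, -0.2]
finger_gap: 51.9
finger_force: 0.0
clock: 45.42
eef_pos: [462.9, -185.3, 118.1]
eef_rot: [3.141, -0.002, -3.139]
wrist_force: [0.4, -0.1, -0.4]
finger_gap: 56.5
finger_force: 0.0
clock: 45.58
eef_pos: [463.0, -184.7, 118.0]
eef_rot: [3.14, -0.002, 3.136]
wrist_force: [-0.8, 0.3, 0.4]
finger_gap: 60.1
finger_force: 0.0
tool stand [-324.5 -335.2] 118.0 yaw 179.7
rail x [-120.3 -110.2  -99.3] 357
bar [-109.8 -112.1] [64.  30.5] 89.9 68.4
bar [-110.   -39.2] [30.4 63.9] 0.0 68.4
bar [-110.    35.4] [64.7 30.1] 89.9 68.3
tool stand [-323.7 -334.3] 118.3 yaw 179.7
[ 463.4 -183.   118.7] 179.8
[399.  56.] [ 335. -114.] [29.9 63.9] 33.7 29.3
[323. 201.] [ 465.8 -180.8] [29.7 64. ] 89.3 35.3
[151. 206.] [ 469.1 -347.2] [119.3   6.3] 70.9 34.7
[147. 227.] [ 490.3 -353.9] [120.2   5.3] 71.3 34.8
[105. 261.] [ 526.9 -398.1] [56.3  2.8] 74.2 34.2
```

```bash
python3 -m handwheel '.03 .02 -.6 .03 .36; 0 0 -.8 0 .36; 0 0 -.8 0 .36; 0 0 -.5 0 .36; 0 0 -.25 0 .36; 0 0 0 0 .36; 0 0 -.08 0 .36; 0 0 -.05 0 .36; 0 0 0 0 .36'; python3 -m handwheel '0 0 0 0 .36; 0 0 0 0 .8; 0 0 0 0 .8; 0 0 0 0 .8; 0 0 0 0 .8; 0 0 0 0 .8; 0 0 0 0 .8' 20;  python3 -m handwheel '0 0 .2 0 .8; 0 0 .6 0 .8; 0 0 .9 0 .8; 0 0 .8 0 .8; 0 0 .5 0 .8; 0 0 0 0 .8'
```

```text
clock: 46.43
eef_pos: [465.6, -183.0, -2.7]
eef_rot: [-3.141, 0.001, -3.141]
wrist_force: [0.1, 0.7, 0.5]
finger_gap: 60.0
finger_force: 0.0
clock: 47.02
eef_pos: [465.1, -183.0, -3.4]
eef_rot: [3.142, 0.0, -3.141]
wrist_force: [-1.0, 0.9, 1.7]
finger_gap: 29.7
finger_force: 20.0
clock: 47.52
eef_pos: [466.8, -183.8, 121.3]
eef_rot: [-3.138, 0.006, -3.141]
wrist_force: [0.2, -0.2, -0.8]
finger_gap: 30.0
finger_force: 20.0
```

```bash
python3 -m handwheel '-.066 .88 0 -1 .8; -.066 .88 0 -1 .8; -.066 .88 0 -1 .8; -.066 .88 0 -1 .8; -.066 .88 0 -1 .8; -.066 .88 0 -1 .8; -.066 .88 0 -1 .8; -.066 .88 0 -1 .8; -.066 .88 0 -1 .8; -.066 .88 0 -1 .8; -.066 .88 0 -1 .8; -.066 .88 0 -1 .8'; python3 -m handwheel '-.066 .88 0 0 .8; -.066 .88 0 0 .8; 0 0 0 0 .8; 0 0 0 0 .8; 0 0 0 0 .8'
```

```text
clock: 48.52
eef_pos: [432.5, 241.0, 115.9]
eef_rot: [-3.141, -0.0, 2.091]
wrist_force: [1.4, 0.7, -1.0]
finger_gap: 29.6
finger_force: 20.0
clock: 48.93
eef_pos: [427.8, 309.1, 115.8]
eef_rot: [-3.14, 0.0, 2.095]
wrist_force: [-1.3, -0.1, -0.7]
finger_gap: 29.8
finger_force: 20.0
```

```bash
python3 -m handwheel '0.01 .01 -.3 -.03 .8; 0 0 -.6 0 .8; 0 0 -.6 0 .8; 0 0 -.3 0 .8; 0 0 -.2 0 .8; 0 0 0 0 .8; 0 0 -.06 0 .8; 0 0 -.03 0 .8; 0 0 0 0 .8'; python3 -m handwheel '0 0 -.02 0 .8;0 0 0 0 .8'; python3 -m handwheel '0 0 -.02 0 .8;0 0 0 0 .8'; python3 -m handwheel '0 0 -.015 0 .8;0 0 0 0 .8'
```

```text
clock: 49.68
eef_pos: [428.9, 310.2, 33.6]
eef_rot: [3.141, -0.0, 2.092]
wrist_force: [0.1, 0.3, -0.3]
finger_gap: 29.6
finger_force: 20.0
clock: 49.85
eef_pos: [428.7, 310.3, 32.5]
eef_rot: [3.141, -0.0, 2.092]
wrist_force: [0.2, -0.2, -1.0]
finger_gap: 29.7
finger_force: 20.0
clock: 50.02
eef_pos: [428.5, 310.3, 31.4]
eef_rot: [3.141, -0.0, 2.092]
wrist_force: [-0.5, -1.0, -0.4]
finger_gap: 29.5
finger_force: 20.0
clock: 50.18
eef_pos: [428.5, 310.2, 30.7]
eef_rot: [-3.142, 0.0, 2.092]
wrist_force: [-0.5, 0.7, -0.3]
finger_gap: 29.7
finger_force: 20.0
```

Near contact; one small step more, then release and move well clear.

```bash
python3 -m handwheel '0 0 -.015 0 .8;0 0 0 0 .8'; python3 -m handwheel '0 0 .01 0 .8; 0 0 0 0 .45; 0 0 0 0 .45; 0 0 0 0 .45; 0 0 0 0 .45; 0 0 .4 0 .45; 0 0 .8 0 .45; 0 0 .8 0 .45; 0 0 .5 0 .45; 0 0 0 0 .45'; python3 -m handwheel '0 -.9 0 0 .4; 0 -.9 0 0 .4; 0 -.9 0 0 .4; 0 -.9 0 0 .4; 0 -.9 0 0 .4; 0 -.9 0 0 .4; 0 -.9 0 0 .4; 0 -.9 0 0 .4; 0 -.9 0 0 .4; 0 -.9 0 0 .4; 0 0 0 0 .4; 0 0 0 0 .4'; python3 w.py top t7; python3 onrail.py t7.npz; python3 tilt.py t7.npz 12 108|tail -1;python3 tilt.py t7.npz -110 -10|tail -1
```

```text
clock: 50.35
eef_pos: [428.6, 310.2, 30.6]
eef_rot: [3.142, -0.0, 2.092]
wrist_force: [-2.4, -2.3, 6.1]
finger_gap: 30.0
finger_force: 20.0
clock: 51.18
eef_pos: [430.1, 311.2, 134.9]
eef_rot: [3.135, -0.0, 2.092]
wrist_force: [0.2, -0.2, -0.5]
finger_gap: 52.0
finger_force: 0.0
clock: 52.18
eef_pos: [428.2, -51.0, 129.9]
eef_rot: [-3.141, -0.001, 2.089]
wrist_force: [0.3, 0.2, 0.2]
finger_gap: 56.4
finger_force: 0.0
tool stand [-287.8 -202. ] 129.9 yaw 119.7
rail x [-124.3 -110.8  -99.7] 130
bar [-109.8 -112.2] [63.8 30.3] 89.7 68.3
bar [-110.1  -39.2] [30.4 64.2] 0.3 68.4
bar [-110.1   35.5] [65.4 30.3] 89.1 68.4
bar [-109.6  107.8] [64.2 29.7] 89.9 68.4
tilt 22.147606479248473 x at z10 0.207221108445371 ysp [ 12.87360389 107.00280101]
tilt 22.326201401947998 x at z10 -0.4541560479300628 ysp [-108.81235174  -10.71760341]
```

View pics/t7.png

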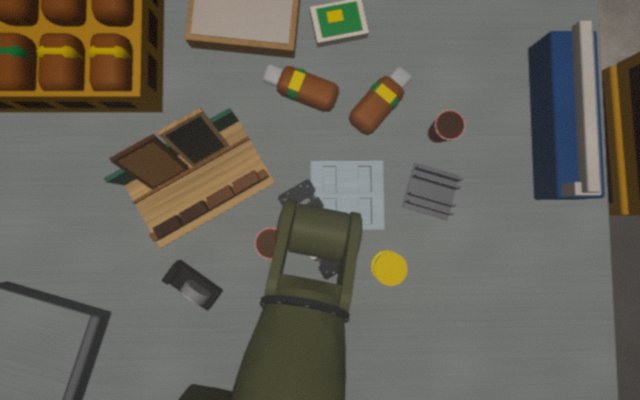

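All four bars are centred on the rail, both boards are leaning, and the bystanders haven't moved. I'll move clear, wait a little, and check again in case a bar gets knocked.

```bash
W='x'; python3 -m handwheel '0 -.9 0 0 .4; 0 -.9 .3 0 .4; 0 -.9 .3 0 .4; 0 -.9 .3 0 .4; 0 -.9 0 0 .4; 0 0 0 0 .4; 0 0 0 0 .4; 0 0 0 0 .4; 0 0 0 0 .4; 0 0 0 0 .4; 0 0 0 0 .4; 0 0 0 0 .4' >/dev/null; for i in 1 2 3 4 5 6; do python3 -m handwheel '0 0 0 0 .4; 0 0 0 0 .4; 0 0 0 0 .4; 0 0 0 0 .4; 0 0 0 0 .4; 0 0 0 0 .4; 0 0 0 0 .4; 0 0 0 0 .4; 0 0 0 0 .4; 0 0 0 0 .4; 0 0 0 0 .4; 0 0 0 0 .4' | head -1; done; python3 w.py top t8; python3 onrail.py t8.npz; python3 tilt.py t8.npz 12 108|tail -1;python3 tilt.py t8.npz -110 -10|tail -1
```

```text
clock: 54.23
clock: 55.23
clock: 56.23
clock: 57.23
clock: 58.23
clock: 59.23
tool stand [-376.8 -357. ] 166.6 yaw 119.9
rail x [-124.5 -110.5  -99.6] 126
bar [-109.9 -112.3] [63.3 30.5] 89.8 68.3
bar [-110.1  -39.1] [64.2 30.8] 89.0 68.3
bar [-110.2   35.5] [30.1 64.9] 0.1 68.5
bar [-109.7  107.9] [64.6 30.1] 89.4 68.6
tilt 22.078577625665904 x at z10 0.2541904133875392 ysp [ 12.75965513 106.92516844]
tilt 22.395827645678462 x at z10 -0.4753368181799278 ysp [-108.99557337  -10.96556052]
```

Nothing has moved. Handing in.

```bash
python3 -c "
from cell import *
print(sign_off())"
```

```text
the job is handed in; nothing more can be done
None
```

The job is handed in at about 59 s: both boards lean side by side on the green wall with their feet at the lip, and all four chocolate bars lie lengthwise along the rail, each within 0.5 mm of its centre line at the last check.

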